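# Switch on the guarded charging channel

## Task

A hand lamp lies in one of the two cradles of the charging unit: switch on the channel on that side. With a fingertip swing that switch's hinged guard up and right back until it stays open, flip the toggle beneath it across towards the back of the unit (on), then tip the guard forward so that it drops shut over the toggle again. Leave the other switch and its guard as they are, and do not lift or shift the lamp or any other thing lying about.

Things in the scene. Friction and masses are not known exactly. Their poses are not given: they have to be found in the camera images.
- station: charging unit, fixed: grey steel box 230 mm deep (x) x 280 wide (y), flat operating panel on top 70 mm above the bench. Origin: centre of its underside; x points to its back (away from the robot), y to its left; turned by up to 0.3 rad. Two equal guarded switches on the panel at y = +70 (left) and -70 mm (right); each serves the low black cradle on its own side (cradle centres y = +-205 mm)
- hood_top (a point): middle of the top of the meter hood along the back of the unit: 55 mm deep (unit x = 60 to 115 mm), over the full width, 35 mm above the panel, round meter faces on it to 40 mm above the panel
- guard_left (a joint): angle of the left black plastic guard, rad: 0 shut, grows as its front swings up and back, 1.75 = stop, leaning back open. 50 g, free hinge, no spring: below about 1.0 rad it falls shut by its own weight, beyond about 1.2 it falls open and stays. Shut it is a hollow box 40 mm wide (y), walls 3 mm, unit x = -90 (front wall) to -36 mm, top 44 mm above the panel, clear of the toggle in both positions
- hinge_left (a point): middle of the left guard's hinge pin (fixed), along unit y, at unit x = -30, y = +70 mm, 8 mm above the panel. Wide open, the guard stands behind the pin: the back of its top plate is 36 mm behind the pin at the foot and 48 mm at the upper end, the lip's edge 75 mm above the panel
- lip_left (a point): middle of the underside of the left guard's thumb lip (moves with the guard): its 3 mm thick, 40 mm wide top plate runs on 14 mm past the front wall, when shut to unit x = -104 mm with the underside 41 mm above the panel and open space beneath
- toggle_left (a joint): angle of the left steel toggle, rad: 0 off, leaning 0.3 rad to the unit's front; 0.6 on, leaning 0.3 rad to its back. It snaps over its middle (0.3) and stays at either end; about 4 N at the tip
- bat_left (a point): tip of the left toggle's bat. Pivot at unit x = -66, y = +70 mm, 6 mm above the panel; bat 29 mm long, 5.6 mm thick at the root, 8.4 mm near the tip, in a hexagon nut 18 mm wide that ends 10 mm above the panel
- guard_right (a joint): angle of the right black plastic guard, rad: 0 shut, grows as its front swings up and back, 1.75 = stop, leaning back open. 50 g, free hinge, no spring: below about 1.0 rad it falls shut by its own weight, beyond about 1.2 it falls open and stays. Shut it is a hollow box 40 mm wide (y), walls 3 mm, unit x = -90 (front wall) to -36 mm, top 44 mm above the panel, clear of the toggle in both positions
- hinge_right (a point): middle of the right guard's hinge pin (fixed), along unit y, at unit x = -30, y = -70 mm, 8 mm above the panel. Wide open, the guard stands behind the pin: the back of its top plate is 36 mm behind the pin at the foot and 48 mm at the upper end, the lip's edge 75 mm above the panel
- lip_right (a point): middle of the underside of the right guard's thumb lip (moves with the guard): its 3 mm thick, 40 mm wide top plate runs on 14 mm past the front wall, when shut to unit x = -104 mm with the underside 41 mm above the panel and open space beneath
- toggle_right (a joint): angle of the right steel toggle, rad: 0 off, leaning 0.3 rad to the unit's front; 0.6 on, leaning 0.3 rad to its back. It snaps over its middle (0.3) and stays at either end; about 4 N at the tip
- bat_right (a point): tip of the right toggle's bat. Pivot at unit x = -66, y = -70 mm, 6 mm above the panel; bat 29 mm long, 5.6 mm thick at the root, 8.4 mm near the tip, in a hexagon nut 18 mm wide that ends 10 mm above the panel
- lamp_mid (a point): the hand lamp (loose, 0.6 kg), lying along the unit's x in one of the two cradles: green body 54 mm across, black bezel 80 mm across towards the robot, carrying handle on top, 180 mm long, its top 107 mm above the bench. This point: on its axis near mid-length. Its unit y is about +205 or -205 mm
- screwdriver: loose screwdriver, 200 mm long, lying on the bench in front of the unit; origin at mid-length on its underside
- bezel: loose black bezel ring, 80 mm across, 14 mm high, on the bench in front of the unit; origin at the centre of its underside
- reflector: loose small aluminium reflector cup, 42 mm across the mouth, 30 mm high, standing on the panel between the two guards; origin at the centre of its underside
- battery: loose grey battery block 70 x 48 x 65 mm on the bench right of the unit; origin at the centre of its underside
- spray_mid (a point): loose spray can, 52 mm across, 190 mm high, standing on the bench at the left; this point half-way up
- lantern: loose yellow lantern with a handle, about 90 x 110 x 163 mm, standing on the bench at the left; origin at the centre of its underside

How it is judged:
By the outcome, as a careful person would: the job done as asked, in the order asked, and still so for the second after the job is handed in, with the robot touching nothing.
It also fails if it takes over 58 s, if anything falls off the work surface, if the arm or the gripper's body presses on something with over 40 N, if the wrist force passes 120 N, or if a joint passes its speed limit or range.

## Robot

A 7-joint arm with a two-finger parallel gripper is mounted at the origin on the work surface. World frame = base frame: x ahead of the robot, y to its left, z up, the work surface at z = 0. Lengths are in m, angles in rad, forces in N, time in s.
With the tool pointing down it reaches from about 0.4 to 0.85 m from the base axis. Payload 10.4 kg.
Tool frame: the origin (TCP) lies at the very end of the fingers, on their centre line; the grasp point (between the pads) lies 19 mm behind it (manip.tcp_to_grasp is the distance from the TCP to the grasp point, in m); x points along the fingers, y is the direction in which the jaws open and shut, and the axes are right-handed (so a half turn about x gives the same grasp; the last joint's range is limited). The gripper opens to 85 mm and grips with 20 to 120 N. Pads are 22 mm wide; open, the fingers measure 114 mm over their backs; the gripper's body (76 mm by 85 mm) begins 54 mm behind the grasp point. The pads swing forward as they close: fully open they stand 13 mm farther back than shut.
Start: joints at [1.101, 0.332, -0.065, 1.46, 0.022, 1.35, -0.088], TCP at [0.27, -0.564, 0.231] pointing down, gripper open.
Joint ranges: [-2.6, 2.6], [-0.5, 2.12], [-1.47, 1.34], [0.16, 2.42], [-1.27, 4.41], [0.06, 2.06], [-2.6, 2.6]. Speed limits (rad/s): [2.22, 2.22, 2.79, 2.79, 3.14, 3.14, 3.14].

## Interface

Orientations are given as a unit quaternion [x, y, z, w].
In Python, from workcell import manip, cams, hand_in gives the robot as it stands.
- The arm moves only by the shell command python3 -m handwheel 'ROWS' [FORCE]. ROWS is text: rows parted by semicolons, each of 7 numbers parted by spaces: the shift along the tool's x, y, z in mm, then the turn, a rotation vector about the tool's x, y, z in rad, then the finger opening in mm, from 0 to 85.4. A call has 1 to 8 rows; each row shifts and turns the commanded pose from where the row before left it, along the tool's axes as they then stand; what a row does not reach is not made up. A row lasts 1/10 s, in which the tool goes at most 50 mm and 8.59 degrees, less where a joint would pass 70% of its speed; a pose out of reach is approached as far as the arm can. A call with a gripper value outside its range is refused whole. The fingers move at their own pace and stop on an object; FORCE is the grip in N (left out, the last holds). Time passes only in rows, so rows that do not move let the fingers close. It gives the time, the measured TCP pose, the force and the opening at its end, in the units of the state.
- manip.get_obs(): the state, without advancing time (a new reading comes with each control period).
- cams.camera(name): name is "side" or "top" or "wrist"; returns a dict with "color" (400x640x3 uint8, blue, green, red), "depth" (400x640 float32, m along the optical axis (not along the pixel's ray), 0 where there is no reading), "camera_matrix" (3x3 intrinsics, pixels), "distortion" ([k1, k2, p1, p2, k3] as OpenCV has them; the pictures are not rectified), "origin" and "attitude" of the camera in the world; the wrist camera has in their place "T_tool_cam" (4x4, takes a point from camera to tool coordinates, whose origin is the TCP and whose axes are the tool frame's). Camera axes: x right, y down, z forward; pixel columns grow to the right and rows downward; lengths in m; the calibration is good to about 2 mm. A picture is of the moment at which its call begins: read the wrist's pose just before it.
- hand_in(): hands the job in, once; it reports no verdict.
Trained networks look in the newest picture that a camera, given by its name, has taken for a name from the list of things; names that differ only in an ending like _2 or _b are one class to them, and where a whole thing is asked for, a point or a joint stands for the part that bears it (a point fixed in the world has none). Each returns a list of dicts, best first, with "conf" (0 to 1); they miss things now and then, are a little off and sometimes report something else, mostly with a low value. They report only what shows in the picture. A call takes as long as a camera call.
- cams.recognise(camera, thing): "box" ([left, top, width, height] in pixels, round what is visible of it).
- cams.outline_of(camera, thing): "region" (400x640 bool, what is visible of it) and "box" ([left, top, width, height] in pixels, round what is visible of it).
The state is a dict: "clock": time; "joint_pos": joint angles; "joint_velocities": joint speeds; "tau": joint torques, N m; "position": TCP position; "ee_rot": TCP orientation; "ft_force": force on the tool from outside, world axes, zero at the start; "torque": the same for the moment, N m; "grip_width": opening from 0.0 (shut) to 1.0 (fully open).
Only numpy, scipy, OpenCV 4.12 (cv2) and the standard library are available. Lean on these libraries where they do the work, as an engineer would, in place of code of your own. Each camera call takes 0.05 s, during which the arm holds its last target.

## Working session

There is one attempt and no reset: what is moved stays moved. The work goes in short steps, Python scripts to look and compute and a shell command to move; the robot and the scene stay as the last step left them, time stands still between calls to the robot, and variables do not carry over. Pictures are saved under pics/ and viewed, and the job is handed in when it is done.

```bash
mkdir -p pics; ls
cat > h.py <<'E'
import numpy as np, cv2
from scipy.spatial.transform import Rotation as R
from workcell import manip, cams, hand_in
def snap(n,f):
    o=manip.get_obs(); c=cams.camera(n); cv2.imwrite('pics/'+f+'.png',c['color']); 
    if 'origin' not in c:
        T=np.eye(4);T[:3,:3]=R.from_quat(o['ee_rot']).as_matrix();T[:3,3]=o['position'];c['T']=T@np.array(c['T_tool_cam'])
    return c
E
python3 - <<'E'
from h import *
o=manip.get_obs(); print({k:(np.round(v,3).tolist()) for k,v in o.items()})
for n in ['top','side','wrist']:
    c=snap(n,n+'0'); print(n,c.get('origin'),c.get('attitude'),np.round(c['camera_matrix'],1).tolist(),c['distortion'],c.get('T_tool_cam'))
E
```

```text
pics
{'clock': 0.0, 'joint_pos': [1.101, 0.333, -0.065, 1.461, 0.022, 1.35, -0.089], 'joint_velocities': [0.001, 0.001, -0.002, 0.0, 0.0, -0.0, -0.003], 'tau': [-0.0, -62.546, 0.049, -39.16, 0.016, 0.01, 0.0], 'position': [0.27, -0.563, 0.231], 'ee_rot': [-0.689, -0.157, 0.69, -0.156], 'ft_force': [-0.428, 1.093, -0.919], 'torque': [-0.018, 0.055, -0.037], 'grip_width': 0.999}
top [0.47306986 0.0865947  1.36723166] [-0.70038429  0.71285014 -0.02553987  0.02557804] [[419.4, 0.0, 317.5], [0.0, 419.4, 195.9], [0.0, 0.0, 1.0]] [-0.10533006  0.          0.          0.          0.        ] None
side [ 0.42186564 -0.54508713  0.91343335] [ 0.9379364  -0.11281588  0.04127682 -0.32533692] [[408.3, 0.0, 319.2], [0.0, 408.3, 193.2], [0.0, 0.0, 1.0]] [-0.03921764  0.          0.          0.          0.        ] None
wrist None None [[336.2, 0.0, 314.5], [0.0, 336.2, 199.1], [0.0, 0.0, 1.0]] [-0.04614769  0.          0.          0.          0.        ] [[-3.33745435e-04 -2.89934379e-01  9.57046469e-01 -1.41109236e-01]
 [ 9.99999916e-01  1.32008401e-04  3.88715901e-04 -7.61606744e-04]
 [-2.39040278e-04  9.57046518e-01  2.89934311e-01 -7.37499883e-02]
 [ 0.00000000e+00  0.00000000e+00  0.00000000e+00  1.00000000e+00]]
```

View pics/top0.png

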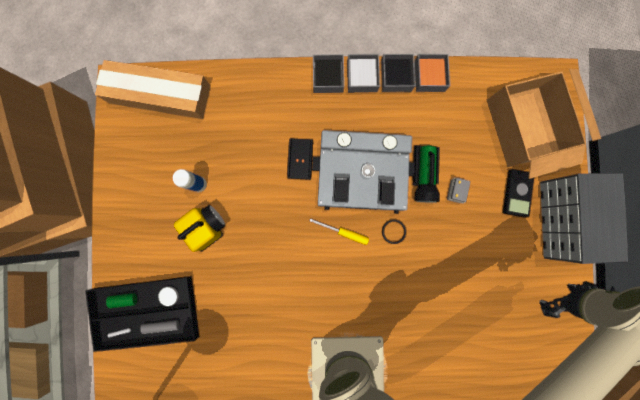

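View pics/side0.png

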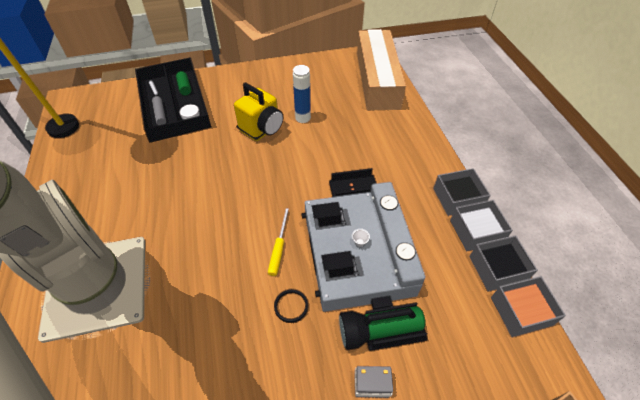

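The lamp (top view, about pixel (427,170)) lies on the image's right, which is the unit's -y side, so the right switch is the one to work. Next I'll locate the unit.

```bash
cat >> h.py <<'E'
def pts(c,mask=None):
    K=np.array(c['camera_matrix']);d=c['depth'];m=(d>0)
    if mask is not None:m&=mask
    v,u=np.nonzero(m);p=cv2.undistortPoints(np.stack([u,v],1).astype(np.float64)[:,None],K,np.array(c['distortion']))[:,0]
    z=d[v,u];P=np.c_[p*z[:,None],z]
    if 'T' in c: Rm,t=c['T'][:3,:3],c['T'][:3,3]
    else: Rm,t=R.from_quat(c['attitude']).as_matrix(),np.array(c['origin'])
    return P@Rm.T+t
E
python3 - <<'E'
from h import *
print(R.from_quat(manip.get_obs()['ee_rot']).as_matrix().round(3).tolist())
for n in ['top','side']:
    c=snap(n,n+'1')
    for th in ['station','lamp_mid','reflector','guard_right','guard_left','toggle_right','battery','bezel','screwdriver']:
        r=cams.outline_of(n,th)
        for q in r[:2]:
            P=pts(c,q['region'].astype(bool))
            print(n,th,round(q['conf'],2),q['box'],len(P),np.median(P,0).round(3),P[:,2].max().round(3) if len(P) else '')
        if th=='station' and r:
            P=pts(c,r[0]['region'].astype(bool)); 
            Q=P[abs(P[:,2]-.07)<.008]; print('panel z',np.median(Q[:,2]))
            A=P[(P[:,2]>.06)&(P[:,2]<.12)]
            b=cv2.minAreaRect((A[:,:2]*1000).astype(np.float32)); print('rect',b)
E
```

```text
[[-0.0, 0.432, -0.902], [0.001, -0.902, -0.432], [-1.0, -0.001, 0.0]]
top station 0.92 [316.6, 128.0, 97.2, 84.4] 6853 [ 0.646 -0.057  0.071] 0.123
panel z 0.06936373681114727
rect ((643.941162109375, -61.42631530761719), (282.4090881347656, 228.6074981689453), 85.86508178710938)
top lamp_mid 0.95 [416.5, 145.0, 23.6, 59.2] 1083 [ 0.619 -0.257  0.072] 0.113
top reflector 0.57 [361.9, 164.0, 16.0, 12.3] 137 [ 0.645 -0.072  0.088] 0.102
top reflector 0.25 [314.8, 132.2, 99.2, 82.0] 6632 [ 0.645 -0.057  0.071] 0.123
top guard_right 0.61 [376.6, 181.7, 20.2, 23.7] 362 [ 0.572 -0.121  0.113] 0.121
top guard_right 0.25 [313.9, 134.1, 102.1, 80.0] 6799 [ 0.646 -0.056  0.071] 0.123
top guard_left 0.76 [335.4, 179.1, 13.8, 22.4] 281 [0.581 0.015 0.113] 0.123
top battery 0.73 [447.1, 178.5, 24.9, 24.9] 457 [ 0.58  -0.363  0.058] 0.069
top screwdriver 0.6 [336.8, 224.4, 32.5, 21.2] 203 [ 0.44  -0.028  0.023] 0.033
side station 0.57 [300.1, 181.8, 124.5, 131.1] 11185 [ 0.643 -0.105  0.072] 0.119
panel z 0.07056273477545916
rect ((644.5814208984375, -60.84954833984375), (280.9380187988281, 230.67872619628906), 85.77420043945312)
side lamp_mid 0.55 [338.1, 303.8, 86.7, 47.0] 2412 [ 0.614 -0.275  0.074] 0.111
side lamp_mid 0.44 [354.4, 365.0, 39.6, 31.2] 1181 [ 0.576 -0.375  0.06 ] 0.068
side reflector 0.58 [351.1, 227.7, 19.0, 16.9] 230 [ 0.645 -0.063  0.091] 0.105
side guard_right 0.74 [322.5, 252.1, 35.3, 24.9] 704 [ 0.571 -0.135  0.113] 0.118
side guard_right 0.29 [267.7, 209.9, 20.2, 67.1] 478 [ 0.445 -0.024  0.022] 0.029
side guard_left 0.72 [312.4, 200.8, 30.1, 25.1] 609 [0.579 0.002 0.113] 0.119
side toggle_right 0.3 [301.8, 181.7, 122.5, 129.0] 10980 [ 0.642 -0.105  0.072] 0.119
side battery 0.77 [353.6, 367.3, 41.5, 27.6] 1179 [ 0.576 -0.374  0.06 ] 0.068
side screwdriver 0.62 [266.5, 207.4, 23.1, 67.8] 458 [ 0.444 -0.026  0.022] 0.029
```

```bash
python3 -m handwheel '0 -31 -37 0 0 0 0; 0 -31 -37 0 0 0 0; 0 -31 -37 0 0 0 0; 0 -31 -37 0 0 0 0; 0 -31 -37 0 0 0 0; 0 -31 -37 0 0 0 0; 0 -31 -37 0 0 0 0; 0 -31 -37 0 0 0 0' 40; python3 -m handwheel '0 -31 -37 0 0 0 0; 0 -31 -37 0 0 0 0; 0 0 0 0.13 0 0 0; 0 0 0 0.13 0 0 0;0 0 0 0.13 0 0 0;0 0 0 0.13 0 0 0; 0 0 0 0 0 0 0'
```

```text
clock: 1.95
position: [0.4304, -0.2103, 0.2317]
ee_rot: [0.69, 0.156, -0.689, 0.157]
ft_force: [1.1, -0.2, 0.5]
grip_width: -0.005
clock: 2.65
position: [0.4698, -0.1242, 0.2314]
ee_rot: [0.707, -0.027, -0.707, -0.027]
ft_force: [0.4, -0.2, -0.1]
grip_width: 0.0
```

```bash
cat >> h.py <<'E'
# unit pose (mm)
Y=-0.072; C=np.array([644.3,-61.1,0]); U=np.array([[np.cos(Y),-np.sin(Y),0],[np.sin(Y),np.cos(Y),0],[0,0,1]])
def st(target=None,pitch=None):
    o=manip.get_obs(); p=np.array(o['position'])*1000; T=R.from_quat(o['ee_rot']).as_matrix()
    print('t',round(o['clock'],2),'unit pos (z above panel)',(U.T@(p-C)-[0,0,70]).round(1),'tool x,y in unit',(U.T@T)[:,0].round(3),(U.T@T)[:,1].round(3),'F',np.round(o['ft_force'],1),'g',round(o['grip_width'],3))
    if target is not None:
        w=U@(np.array(target)+[0,0,70])+C; print('tool shift',(T.T@(w-p)).round(1))
    if pitch is not None:
        c,s=np.cos(pitch),np.sin(pitch)
        D=U@np.array([[c,0,-s],[0,-1,0],[-s,0,-c]]).T.T
        D=U@np.column_stack([[c,0,-s],[0,-1,0],[-s,0,-c]])
        print('rotvec tool',R.from_matrix(T.T@D).as_rotvec().round(3))
E
python3 -c "
from h import *
st([-150,-70,60],0.9)"
```

```text
t 2.65 unit pos (z above panel) [-169.5  -75.5  161.4] tool x,y in unit [ 0. -0. -1.] [-0.003 -1.     0.   ] F [ 0.4 -0.2 -0.1] g 0.0
tool shift [101.4  -5.6 -19.5]
rotvec tool [-0.003  0.671 -0.001]
```

```bash
python3 -m handwheel '0 0 0 0 0.14 0 0; 0 0 0 0 0.14 0 0; 0 0 0 0 0.14 0 0;0 0 0 0 0.14 0 0;0 0 0 0 0.14 0 0;0 0 0 0 0 0 0'; python3 -c "
from h import *
st([-125,-70,50],0.87);snap('wrist','w1');snap('side','s1')"
```

```text
clock: 3.25
position: [0.4655, -0.1241, 0.2268]
ee_rot: [0.906, -0.033, -0.423, -0.015]
ft_force: [0.3, 0.0, -0.4]
grip_width: -0.006
t 3.25 unit pos (z above panel) [-173.8  -75.7  156.8] tool x,y in unit [ 0.642 -0.001 -0.767] [-0.    -1.     0.001] F [ 0.3  0.  -0.4] g -0.006
tool shift [113.2  -5.8  31.2]
rotvec tool [ 0.001  0.003 -0.001]
```

View pics/w1.png

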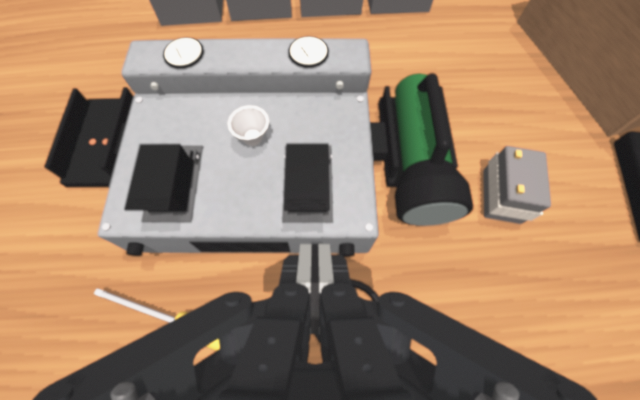

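View pics/s1.png

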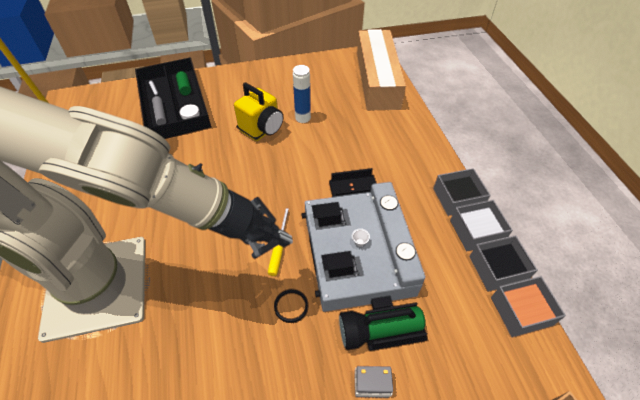

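The wrist view shows the lamp on the right (430,150), the right guard shut at (307,178), and the shut fingers pointing at the unit. I'll check the guard position with wrist depth.

```bash
python3 -c "
from h import *
c=snap('wrist','w2')
for th in ['guard_right','guard_left','station']:
  for q in cams.outline_of('wrist',th)[:2]:
    P=(pts(c,q['region'].astype(bool))*1000-C)@U-[0,0,70]
    A=P[(P[:,2]>40)&(P[:,2]<48)] if th!='station' else P[abs(P[:,2])<6]
    print(th,q['conf'],q['box'],len(A)); print(np.percentile(A,[1,50,99],axis=0).round(1).tolist())
"
```

```text
guard_right 0.83 [285.4, 150.6, 42.4, 67.0] 2977
[[-104.8, -88.1, 40.6], [-73.7, -68.6, 42.3], [-38.1, -49.0, 43.9]]
guard_left 0.63 [130.9, 150.1, 66.8, 69.5] 2847
[[-103.9, 51.6, 40.5], [-72.6, 70.8, 42.2], [-37.8, 90.7, 44.0]]
station 0.57 [100.8, 43.4, 286.8, 218.8] 29628
[[-114.9, -135.5, -4.2], [-34.5, -4.7, -1.7], [60.5, 136.9, 4.1]]
```

```bash
python3 -c "
from h import *
st([-132,-70,19],0.87)"
```

```text
t 3.55 unit pos (z above panel) [-168.1  -75.4  162.8] tool x,y in unit [ 0.644 -0.001 -0.765] [ 0.    -1.     0.001] F [ 0.3 -0.   0.1] g 0.002
tool shift [133.2  -5.5  65.1]
rotvec tool [ 0.001  0.    -0.001]
```

```bash
python3 -m handwheel '27 -1 13 0 0 0 0;27 -1 13 0 0 0 0;27 -1 13 0 0 0 0;27 -1 13 0 0 0 0;25 -1 13 0 0 0 0;0 0 0 0 0 0 0;0 0 0 0 0 0 0'; python3 -c "
from h import *
st([-105,-70,19],0.87);snap('side','s3');snap('wrist','w3')"
```

```text
clock: 4.25
position: [0.5006, -0.1227, 0.1189]
ee_rot: [0.906, -0.032, -0.422, -0.013]
ft_force: [-0.3, -0.6, -0.0]
grip_width: 0.001
t 4.25 unit pos (z above panel) [-138.8  -71.8   48.9] tool x,y in unit [ 0.643 -0.    -0.766] [ 0.004 -1.     0.004] F [-0.3 -0.6 -0. ] g 0.001
tool shift [44.6 -1.7 -6.7]
rotvec tool [ 0.005  0.003 -0.   ]
```

View pics/w3.png

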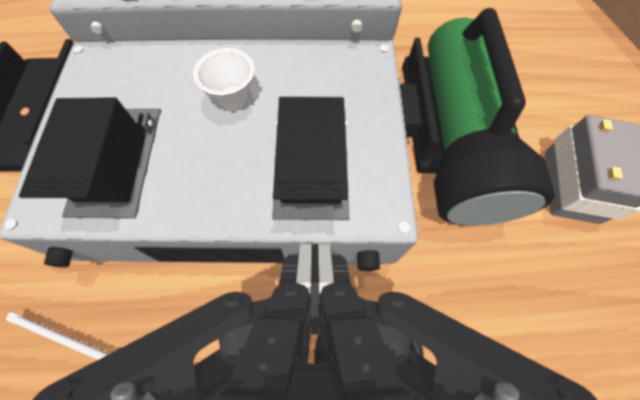

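```bash
python3 -c "
from h import *
st([-132,-70,19],0.87)"
```

```text
t 4.35 unit pos (z above panel) [-138.6  -71.1   49.5] tool x,y in unit [ 0.644 -0.    -0.765] [ 0.005 -1.     0.005] F [-0.2  0.3 -0.2] g -0.003
tool shift [27.6 -1.2 14.6]
rotvec tool [ 0.007  0.001 -0.   ]
```

```bash
python3 -m handwheel '14 0 8 0 0 0 0;14 -1 7 0 0 0 0;0 0 0 0 0 0 0'; python3 -c "
from h import *
st([-105,-70,19],0.87)"
```

```text
clock: 4.65
position: [0.5064, -0.1206, 0.0887]
ee_rot: [0.906, -0.03, -0.423, -0.012]
ft_force: [-0.8, -0.2, 0.2]
grip_width: 0.0
t 4.65 unit pos (z above panel) [-133.2  -69.2   18.7] tool x,y in unit [ 0.642  0.001 -0.767] [ 0.007 -1.     0.004] F [-0.8 -0.2  0.2] g 0.0
tool shift [ 17.9   0.9 -21.9]
rotvec tool [0.008 0.003 0.001]
```

```bash
python3 -m handwheel '6 0 -7.3 0 0 0 0;6 0 -7.3 0 0 0 0;6 0 -7.3 0 0 0 0;0 0 0 0 0 0 0'; python3 -c "
from h import *
st([-104,-70,30],0.87);snap('wrist','w4');snap('side','s4')"
```

```text
clock: 5.05
position: [0.5358, -0.1232, 0.0904]
ee_rot: [0.906, -0.031, -0.422, -0.011]
ft_force: [-0.6, 0.3, -0.5]
grip_width: -0.001
t 5.05 unit pos (z above panel) [-103.7  -69.8   20.4] tool x,y in unit [ 0.643 -0.    -0.766] [ 0.007 -1.     0.007] F [-0.6  0.3 -0.5] g -0.001
tool shift [-7.5  0.3 -5.9]
rotvec tool [ 0.01   0.002 -0.   ]
```

View pics/w4.png

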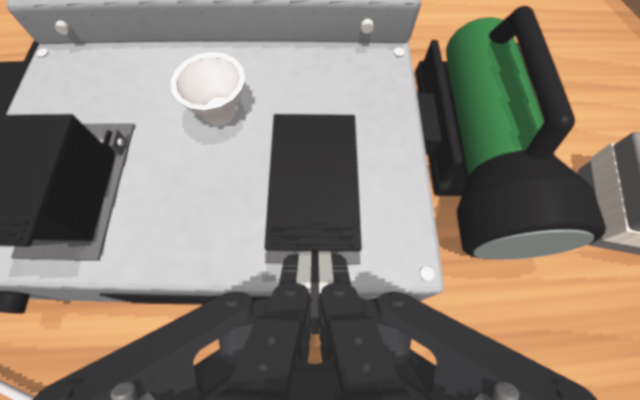

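View pics/s4.png

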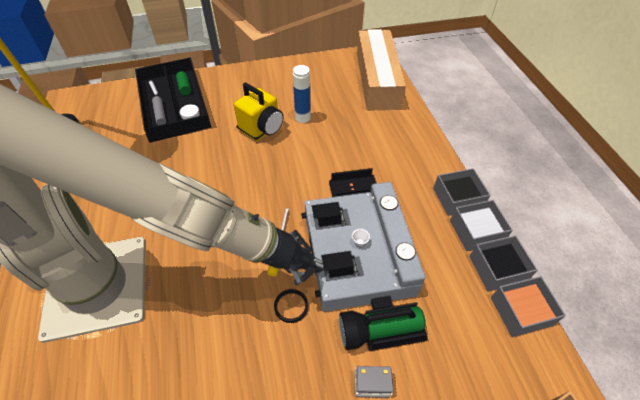

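```bash
python3 -m handwheel '-6 0 -5 0 0 0 0;-3.5 0 -5.5 0 0 0 0;-3 0 -5.5 0 0 0 0;-2 0 -7 0 0 0 0;-2 0 -7 0 0 0 0;-0.7 0 -8 0 0 0 0;-0.7 0 -8 0 0 0 0;0 0 0 0 0 0 0'; python3 -c "
from h import *
st([-81,-70,63],0.87);snap('wrist','w5');snap('side','s5')"
```

```text
clock: 5.95
position: [0.5592, -0.1249, 0.1338]
ee_rot: [0.906, -0.031, -0.422, -0.011]
ft_force: [-0.1, -1.0, -0.3]
grip_width: 0.001
t 5.95 unit pos (z above panel) [-80.3 -69.7  63.8] tool x,y in unit [ 0.644 -0.001 -0.765] [ 0.005 -1.     0.006] F [-0.1 -1.  -0.3] g 0.001
tool shift [0.2 0.3 1.1]
rotvec tool [ 0.008  0.001 -0.001]
```

View pics/w5.png

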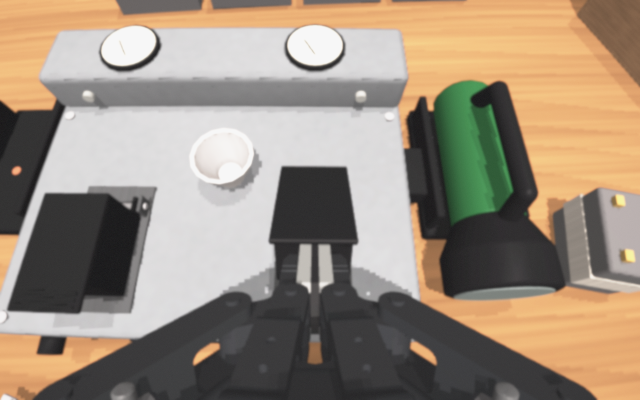

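View pics/s5.png

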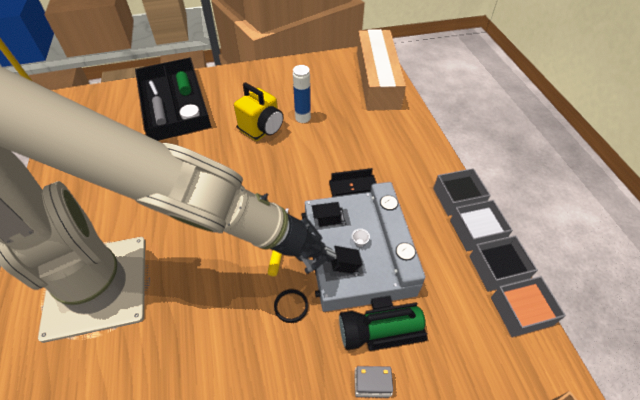

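The guard is riding up on the fingertip: its front edge is at about (313,242) in the wrist view, and it appears foreshortened. I'll carry on along the arc.

```bash
python3 -m handwheel '1 0 -9 0 0 0 0;1 0 -9 0 0 0 0;3 0 -8.5 0 0 0 0;3 0 -8.5 0 0 0 0;4 0 -6.5 0 0 0 0;4 0 -6.5 0 0 0 0;8 0 -9 0 0 0 0;0 0 0 0 0 0 0'; python3 -c "
from h import *
st([-10,-70,81],0.87);snap('wrist','w6');snap('side','s6')"
```

```text
clock: 6.85
position: [0.6178, -0.128, 0.1506]
ee_rot: [0.906, -0.031, -0.423, -0.012]
ft_force: [-0.1, -0.3, -0.2]
grip_width: -0.0
t 6.85 unit pos (z above panel) [-21.6 -68.6  80.6] tool x,y in unit [ 0.643  0.001 -0.766] [ 0.006 -1.     0.005] F [-0.1 -0.3 -0.2] g -0.0
tool shift [ 7.2  1.4 -9.1]
rotvec tool [0.008 0.003 0.001]
```

View pics/w6.png

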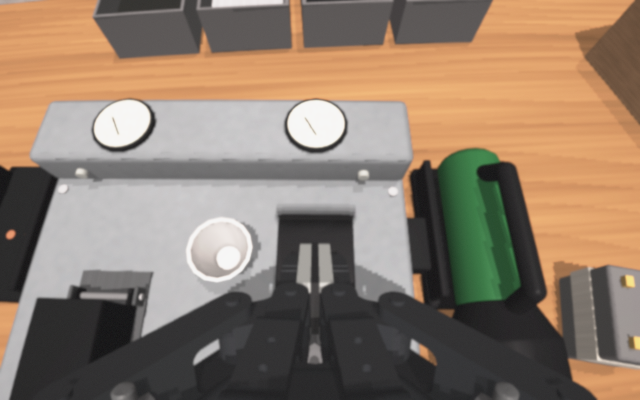

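View pics/s6.png

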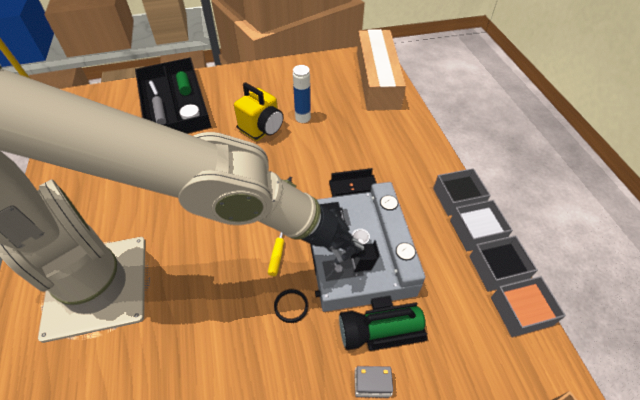

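```bash
python3 -m handwheel '5 0 -6 0 0 0 0;0 0 0 0 0 0 0;0 0 0 0 0 0 0;-15 0 0 0 0 0 0;-15 0 0 0 0 0 0;-15 0 5 0 0 0 0;-10 0 10 0 0 0 0;0 0 15 0 0 0 0'; python3 -c "
from h import *
st([-92,-70,75],0.87);c=snap('wrist','w7');snap('side','s7');snap('top','t7')
P=(pts(c)*1000-C)@U-[0,0,70]
A=P[(abs(P[:,1]+70)<17)&(P[:,2]>8)&(P[:,0]>-35)&(P[:,0]<45)]
h=A[A[:,2]>60];print(len(A),np.percentile(A,[2,50,98],axis=0).round(1),np.percentile(h,[2,50,98],axis=0).round(1))"
```

```text
clock: 7.75
position: [0.5668, -0.1259, 0.1748]
ee_rot: [0.906, -0.032, -0.422, -0.011]
ft_force: [-0.0, 0.3, -0.6]
grip_width: 0.001
t 7.75 unit pos (z above panel) [-72.6 -70.2 104.8] tool x,y in unit [ 0.644 -0.003 -0.765] [ 0.004 -1.     0.008] F [-0.   0.3 -0.6] g 0.001
tool shift [10.3 -0.5 34. ]
rotvec tool [ 0.008  0.001 -0.003]
3683 [[-31.5 -86.5   8.8]
 [ -4.3 -71.3  63.6]
 [ 16.3 -53.7  72.9]] [[-26.1 -86.3  60.2]
 [ -4.  -70.   64.2]
 [ 16.4 -53.7  73. ]]
```

View pics/w7.png

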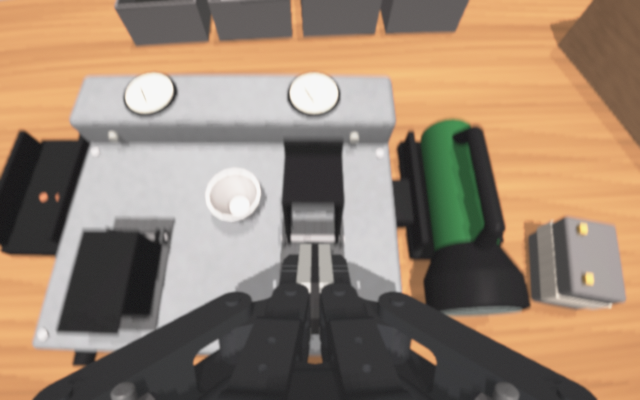

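View pics/s7.png

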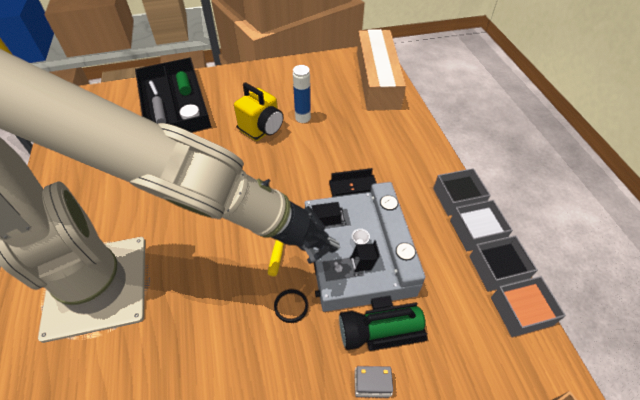

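Wrist depth puts the open guard's lip at unit x≈16 and 73 mm above the panel, which matches fully open. Next is the toggle.

```bash
python3 -m handwheel '8.5 0 15 0 0 0 0;8.5 0 15 0 0 0 0;8.5 0 15 0 0 0 0;8.5 0 15 0 0 0 0;8.5 0 14 0 0 0 0;0 0 0 0 0 0 0;0 0 0 0 0 0 0'; python3 -c "
from h import *
st([-85,-70,22],0.87);c=snap('wrist','w8');snap('side','s8')"
```

```text
clock: 8.6
position: [0.5386, -0.1231, 0.094]
ee_rot: [0.906, -0.031, -0.422, -0.012]
ft_force: [0.8, -0.4, 0.7]
grip_width: 0.002
t 8.6 unit pos (z above panel) [-101.   -69.4   24. ] tool x,y in unit [ 0.643  0.001 -0.766] [ 0.006 -1.     0.004] F [ 0.8 -0.4  0.7] g 0.002
tool shift [ 11.9   0.7 -10.9]
rotvec tool [0.007 0.003 0.001]
```

View pics/w8.png

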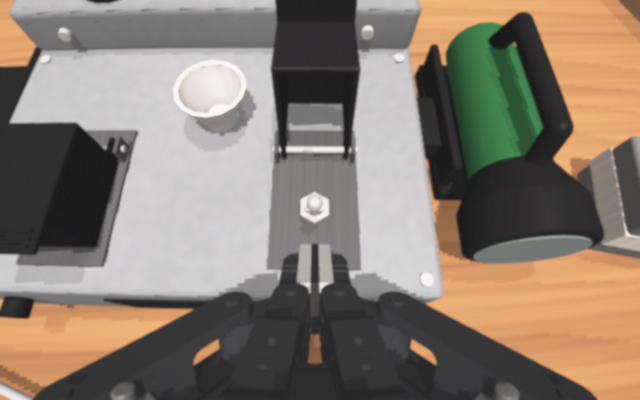

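```bash
python3 -m handwheel '5 0 -3 0 0 0 0;4 0 -4.6 0 0 0 0;4 0 -4.6 0 0 0 0;4 0 -4.6 0 0 0 0;0 0 0 0 0 0 0'; python3 -c "
from h import *
st([-68,-70,22],0.87);c=snap('wrist','w9')"
```

```text
clock: 9.2
position: [0.563, -0.1249, 0.0926]
ee_rot: [0.906, -0.031, -0.422, -0.011]
ft_force: [-0.7, 0.5, 0.3]
grip_width: 0.002
t 9.2 unit pos (z above panel) [-76.5 -69.5  22.6] tool x,y in unit [ 0.644 -0.001 -0.765] [ 0.006 -1.     0.006] F [-0.7  0.5  0.3] g 0.002
tool shift [ 6.   0.6 -6.1]
rotvec tool [ 0.009  0.001 -0.001]
```

View pics/w9.png

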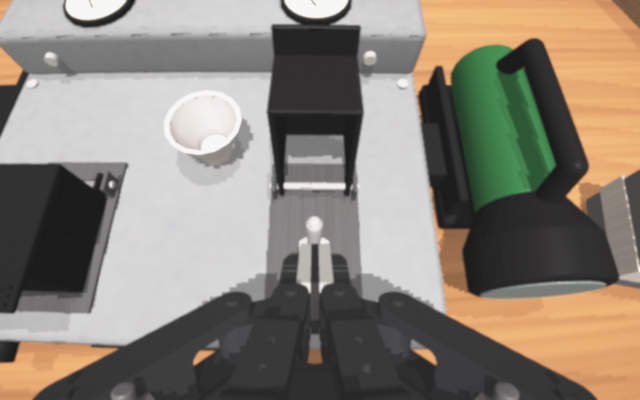

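```bash
python3 -m handwheel '2.6 0 -3 0 0 0 0;2.6 0 -3 0 0 0 0;0 0 0 0 0 0 0'; python3 -m handwheel '-4 0 5 0 0 0 0;-8 0 9 0 0 0 0;-8 0 9 0 0 0 0;-8 0 8 0 0 0 0;-10 0 0 0 0 0 0;-10 0 0 0 0 0 0;0 0 0 0 0 0 0'; python3 -c "
from h import *
st([-100,-70,150],1.57);c=snap('wrist','w10');snap('side','s10')
P=(pts(c)*1000-C)@U-[0,0,70]
A=P[(abs(P[:,1]+70)<10)&(P[:,2]>14)&(P[:,0]>-85)&(P[:,0]<-45)&(P[:,2]<45)]
print(len(A),A[A[:,2]>28].mean(0) if len(A) else '')"
```

```text
clock: 9.55
position: [0.5696, -0.1255, 0.0915]
ee_rot: [0.906, -0.031, -0.422, -0.012]
ft_force: [0.3, 0.2, 0.3]
grip_width: 0.004
clock: 10.25
position: [0.5192, -0.1239, 0.1081]
ee_rot: [0.906, -0.033, -0.423, -0.011]
ft_force: [1.1, -0.7, -0.5]
grip_width: -0.001
t 10.25 unit pos (z above panel) [-120.2  -71.6   38.1] tool x,y in unit [ 0.643 -0.005 -0.766] [ 0.003 -1.     0.008] F [ 1.1 -0.7 -0.5] g -0.001
tool shift [-72.8  -0.7 -87.4]
rotvec tool [ 0.005 -0.697 -0.007]
386 [-60.58639437 -68.37531951  30.56353156]
```

View pics/w10.png

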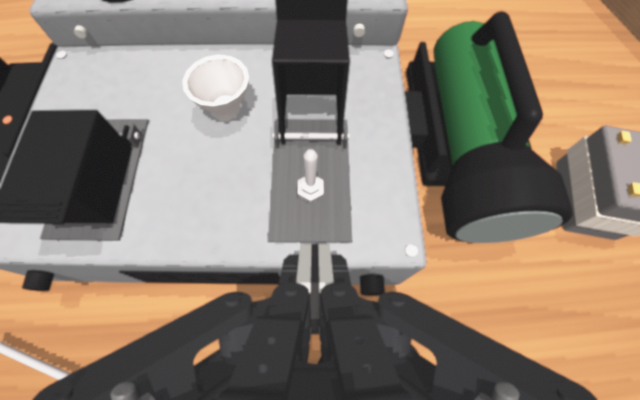

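The toggle is on: the bat's tip at (310,157) now sits behind the nut at (311,188). To shut the guard I'll rise, turn the tool vertical, and come down behind the guard.

```bash
python3 -m handwheel '-12 0 -14 0 0 0 0;-12 0 -14 0 0 0 0;-12 0 -14 0 0 0 0;-12 0 -14 0 0 0 0;-12 0 -14 0 0 0 0;-12 0 -14 0 0 0 0;0 0 0 0 0 0 0'; python3 -m handwheel '0 0 0 0 -0.14 0 0;0 0 0 0 -0.14 0 0;0 0 0 0 -0.14 0 0;0 0 0 0 -0.14 0 0;0 0 0 0 -0.137 0 0;0 0 0 0 0 0 0;0 0 0 0 0 0 0'; python3 -c "
from h import *
st([38,-70,130],1.57)"
```

```text
clock: 11.05
position: [0.5391, -0.123, 0.2186]
ee_rot: [0.906, -0.031, -0.422, -0.011]
ft_force: [0.2, 0.1, 0.3]
grip_width: -0.0
clock: 11.75
position: [0.4793, -0.1082, 0.2417]
ee_rot: [0.739, -0.029, -0.673, -0.017]
ft_force: [0.2, -0.3, -0.5]
grip_width: -0.002
t 11.75 unit pos (z above panel) [-161.2  -58.9  171.7] tool x,y in unit [ 0.094 -0.013 -0.995] [ 0.007 -1.     0.014] F [ 0.2 -0.3 -0.5] g -0.002
tool shift [  60.4   12.  -194.3]
rotvec tool [ 0.008 -0.093 -0.013]
```

```bash
python3 -m handwheel '0 0 0 0 -0.09 0 0;0 2 -20 0 0 0 0;0 2 -20 0 0 0 0;0 2 -20 0 0 0 0;0 2 -20 0 0 0 0;0 2 -20 0 0 0 0;0 2 -20 0 0 0 0;0 0 0 0 0 0 0'; python3 -c "
from h import *
st([38,-70,130],1.57)"
```

```text
clock: 12.55
position: [0.4955, -0.1066, 0.2842]
ee_rot: [0.74, -0.034, -0.672, -0.012]
ft_force: [0.6, -0.4, 0.4]
grip_width: 0.001
t 12.55 unit pos (z above panel) [-145.1  -56.1  214.2] tool x,y in unit [ 0.097 -0.027 -0.995] [ 0.005 -1.     0.028] F [ 0.6 -0.4  0.4] g 0.001
tool shift [ 101.9   12.5 -174.1]
rotvec tool [ 0.007 -0.096 -0.027]
```

```bash
python3 -c "
from h import *
print(np.round(manip.get_obs()['joint_pos'],3))"
```

```text
[ 2.022 -0.499 -1.468  1.714 -0.524  1.397 -1.022]
```

```bash
python3 -m handwheel '6 0 -8 0 0 0 0;6 0 -8 0 0 0 0;6 0 -8 0 0 0 0;0 0 0 0 0 0 0'; python3 -c "
from h import *
st([38,-70,130],1.57)
print(np.round(manip.get_obs()['joint_pos'],3));snap('side','s11');snap('top','t11')"
```

```text
clock: 12.95
position: [0.4987, -0.104, 0.274]
ee_rot: [0.745, -0.035, -0.666, -0.011]
ft_force: [0.3, -0.2, -0.1]
grip_width: 0.004
t 12.95 unit pos (z above panel) [-142.1  -53.2  204. ] tool x,y in unit [ 0.113 -0.029 -0.993] [ 0.005 -1.     0.029] F [ 0.3 -0.2 -0.1] g 0.004
tool shift [  94.4   15.5 -170.5]
rotvec tool [ 0.007 -0.113 -0.029]
[ 2.006 -0.499 -1.468  1.739 -0.533  1.36  -1.025]
```

View pics/s11.png

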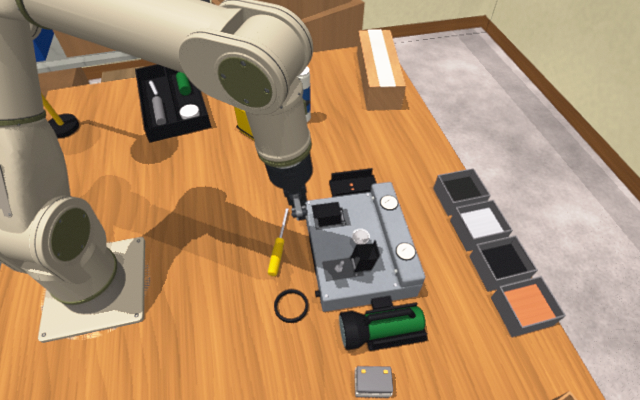

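View pics/t11.png

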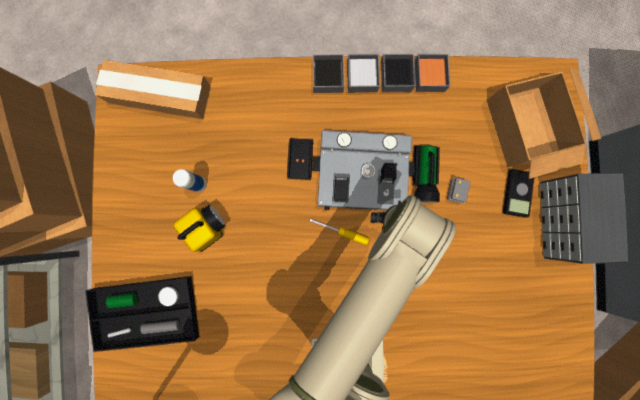

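```bash
cat > kin.py <<'E'
import numpy as np, itertools
from scipy.spatial.transform import Rotation as R
Rz=lambda a:R.from_euler('z',a).as_matrix(); Ry=lambda a:R.from_euler('y',a).as_matrix()
def fk(q,s,L):
    A=Rz(s[0]*q[0]); p=np.array([0,0,L[0]])
    A=A@Ry(s[1]*q[1])@Rz(s[2]*q[2]); p=p+A@[0,0,L[1]]
    A=A@Ry(s[3]*q[3])@Rz(s[4]*q[4]); p=p+A@[0,0,L[2]]
    A=A@Ry(s[5]*q[5])@Rz(s[6]*q[6]); p=p+A@[0,0,L[3]]
    return A,p
E
python3 - <<'E'
from kin import *
from workcell import manip
o=manip.get_obs()
D=[([1.101,.333,-.065,1.461,.022,1.35,-.089],[.27,-.563,.231],[-0.689,-0.157,0.69,-0.156]),(o['joint_pos'],o['position'],o['ee_rot'])]
print(D[1])
res=[]
for s in itertools.product([1,-1],repeat=7):
    T=[R.from_quat(d[2]).as_matrix() for d in D]
    A=[fk(d[0],s,[0]*4)[0] for d in D]
    # x tool = flange z
    e1=max(np.linalg.norm(A[i][:,2]-T[i][:,0]) for i in (0,1))
    X=[A[i].T@T[i] for i in (0,1)]; e2=np.linalg.norm(X[0]-X[1])
    res.append((e1+e2,e1,e2,s))
res.sort(key=lambda r:r[0])
for r in res[:6]:print(r)
s=res[0][3]
M=[];b=[]
for d in D:
    p0=fk(d[0],s,[0]*4)[1]
    M.append(np.column_stack([fk(d[0],s,np.eye(4)[i])[1] for i in range(4)]));b.append(d[1])
M=np.vstack(M);b=np.hstack(b);x,r,_,_=np.linalg.lstsq(M,b,rcond=None);print(x,r,M@x-b)
E
```

```text
(array([ 2.00616915, -0.49902432, -1.46809495,  1.73817687, -0.53247179,
        1.36032062, -1.0253158 ]), array([ 0.49879199, -0.10422542,  0.2745325 ]), array([ 0.74524485, -0.03474786, -0.66578953, -0.01126989]))
(np.float64(0.002083472912221488), np.float64(0.0006908742600394964), np.float64(0.0013925986521819915), (-1, 1, -1, 1, -1, 1, -1))
(np.float64(0.5679498635411749), np.float64(0.23393678506018548), np.float64(0.33401307848098943), (-1, -1, -1, -1, -1, -1, -1))
(np.float64(1.1090943126713497), np.float64(0.026950571550801498), np.float64(1.0821437411205481), (-1, -1, 1, -1, 1, -1, 1))
(np.float64(1.2475097835886553), np.float64(0.0735691360494867), np.float64(1.1739406475391685), (1, 1, 1, 1, 1, 1, -1))
(np.float64(1.360339626697089), np.float64(0.23237918602443847), np.float64(1.1279604406726507), (-1, 1, 1, 1, 1, 1, 1))
(np.float64(1.4168586937416254), np.float64(0.2220675609476259), np.float64(1.1947911327939995), (1, -1, 1, -1, 1, -1, -1))
[0.0155742  0.41797458 0.49853518 0.06462759] [0.00219931] [ 0.04012596  0.02321807  0.00494907  0.0006824   0.00082971 -0.00494907]
```

```bash
cat > log.py <<'E'
import json,sys
from workcell import manip
o=manip.get_obs()
open('log.jsonl','a').write(json.dumps([list(map(float,o[k])) for k in('joint_pos','position','ee_rot')])+'\n')
print([round(float(x),3) for x in o['joint_pos']])
E
python3 log.py; python3 -m handwheel '0 0 0 0 0.12 0 0;0 0 0 0 0.12 0 0; 0 0 0 0 0 0 0'|grep pos; python3 log.py;  python3 -m handwheel '0 0 0 0 0.12 0 0;0 0 0 0 0.12 0 0;0 0 0 0 0 0 0'|grep pos; python3 log.py;  python3 -m handwheel '0 0 0 0 0.12 0 0;0 0 0 0 0.12 0 0; 0 0 0 0 0 0 0'|grep pos; python3 log.py
```

```text
[2.006, -0.499, -1.468, 1.738, -0.532, 1.36, -1.025]
position: [0.4976, -0.1026, 0.2736]
[1.685, -0.482, -1.188, 1.915, -0.603, 1.146, -0.981]
position: [0.4984, -0.1017, 0.2735]
[1.378, -0.488, -0.933, 2.08, -0.675, 0.931, -0.924]
position: [0.4997, -0.1014, 0.2751]
[1.071, -0.493, -0.696, 2.223, -0.722, 0.716, -0.877]
```

Run:
```python
from kin import *
import json
D=[json.loads(l) for l in open('log.jsonl')]+[[[1.101,.3325,-.065,1.4605,.022,1.35,-.0885],[.27,-.5635,.231],[-0.689,-0.157,0.69,-0.156]]]
s=(-1,1,-1,1,-1,1,-1)
def frames(q):
    q=np.array(s)*q
    A1=Rz(q[0]);A2=A1@Ry(q[1]);A3=A2@Rz(q[2]);A4=A3@Ry(q[3]);A5=A4@Rz(q[4]);A6=A5@Ry(q[5]);A7=A6@Rz(q[6]);return A1,A2,A3,A4,A5,A6,A7
M=[];b=[]
for q,p,_ in D:
    A=frames(q)
    c=[np.array([0,0,1.]),A[2][:,2],A[2][:,0],A[3][:,0],A[4][:,2],A[5][:,0],A[6][:,2]]
    M.append(np.column_stack(c));b.append(p)
M=np.vstack(M);b=np.hstack(b)
for cols in ([0,1,4,6],[0,1,2,4,6],[0,1,2,3,4,6],[0,1,2,3,4,5,6]):
    x,_,_,sv=np.linalg.lstsq(M[:,cols],b,rcond=None);print(cols,x.round(4),sv.round(3),'res',np.abs(M[:,cols]@x-b).max().round(4))
```

```text
[0, 1, 4, 6] [0.2485 0.3979 0.4893 0.2752] [3.828 2.117 0.811 0.453] res 0.0374
[0, 1, 2, 4, 6] [0.2407 0.3943 0.0151 0.4764 0.2674] [3.865 3.004 0.827 0.499 0.317] res 0.037
[0, 1, 2, 3, 4, 6] [0.2697 0.4153 0.0075 0.0264 0.4845 0.2908] [4.304 3.174 0.955 0.554 0.416 0.074] res 0.0355
[0, 1, 2, 3, 4, 5, 6] [ 0.3187  0.4644 -0.0514  0.0649  0.4831 -0.0547  0.3628] [4.314 3.828 1.076 0.559 0.444 0.259 0.068] res 0.036
```

Run:
```python
from kin import *
import json
D=[json.loads(l) for l in open('log.jsonl')]+[[[1.101,.3325,-.065,1.4605,.022,1.35,-.0885],[.27,-.5635,.231],[-0.689,-0.157,0.69,-0.156]]]
s=(-1,1,-1,1,-1,1,-1)
M=[];b=[]
for q,p,_ in D:
    q=np.array(s)*q
    A=[np.eye(3)]
    for i,f in enumerate([Rz,Ry]*3+[Rz]): A.append(A[-1]@f(q[i]))
    # link k: A[1] y; A[3] z,x,y(=A[4]y... ) 
    c=[A[0][:,2],A[3][:,2],A[5][:,2],A[7][:,2], A[1][:,1],A[3][:,1],A[5][:,1],A[7][:,1],A[7][:,0],A[3][:,0],A[4][:,0]]
    M.append(np.column_stack(c));b.append(p)
M=np.vstack(M);b=np.hstack(b)
for cols in ([0,1,2,3,4],[0,1,2,3,5],[0,1,2,3,6],[0,1,2,3,7],[0,1,2,3,4,5],[0,1,2,3,4,5,6],[0,1,2,3,4,5,6,7],list(range(9)),list(range(11))):
    x,_,_,sv=np.linalg.lstsq(M[:,cols],b,rcond=None);print(cols,x.round(4),sv.round(3)[-1],'res',np.abs(M[:,cols]@x-b).max().round(4))
```

```text
[0, 1, 2, 3, 4] [ 0.2805  0.4205  0.5025  0.3296 -0.0394] 0.408 res 0.0072
[0, 1, 2, 3, 5] [ 0.2324  0.4719  0.4765  0.3482 -0.0462] 0.398 res 0.0084
[0, 1, 2, 3, 6] [ 0.2696  0.4715  0.4759  0.3644 -0.0457] 0.336 res 0.0154
[0, 1, 2, 3, 7] [ 0.2927  0.4148  0.5007  0.3254 -0.0362] 0.38 res 0.0184
[0, 1, 2, 3, 4, 5] [ 0.258   0.4487  0.4901  0.3431 -0.0219 -0.0239] 0.273 res 0.0002
[0, 1, 2, 3, 4, 5, 6] [ 0.2582  0.449   0.4899  0.3436 -0.0217 -0.0235 -0.0006] 0.269 res 0.0
[0, 1, 2, 3, 4, 5, 6, 7] [ 2.582e-01  4.491e-01  4.899e-01  3.436e-01 -2.180e-02 -2.350e-02
 -7.000e-04  1.000e-04] 0.16 res 0.0
[0, 1, 2, 3, 4, 5, 6, 7, 8] [ 2.582e-01  4.490e-01  4.900e-01  3.434e-01 -2.180e-02 -2.350e-02
 -7.000e-04  1.000e-04  1.000e-04] 0.147 res 0.0
[0, 1, 2, 3, 4, 5, 6, 7, 8, 9, 10] [ 2.579e-01  4.485e-01  4.898e-01  3.430e-01 -2.180e-02 -2.340e-02
 -7.000e-04 -0.000e+00  1.000e-04  3.000e-04 -4.000e-04] 0.008 res 0.0
```

```bash
cat > sim.py <<'E'
from h import *
from kin import Rz,Ry
s=np.array((-1,1,-1,1,-1,1,-1))
L=[.2582,.449,.4899,.3436,-.0217,-.0235,-.0006]
def fkm(q):
    q=s*q; A=[np.eye(3)]
    for i,f in enumerate([Rz,Ry]*3+[Rz]): A.append(A[-1]@f(q[i]))
    p=L[0]*A[0][:,2]+L[1]*A[3][:,2]+L[2]*A[5][:,2]+L[3]*A[7][:,2]+L[4]*A[1][:,1]+L[5]*A[3][:,1]+L[6]*A[5][:,1]
    return p,A[7]
p_,A_=fkm(np.array(manip.get_obs()['joint_pos']))
X=A_.T@R.from_quat(manip.get_obs()['ee_rot']).as_matrix()
def fkt(q):
    p,A=fkm(q);return p,A@X
def jac(q):
    p,T=fkt(q);J=np.zeros((6,7))
    for i in range(7):
        e=np.zeros(7);e[i]=1e-5;p2,T2=fkt(q+e)
        J[:3,i]=(p2-p)/1e-5;J[3:,i]=R.from_matrix(T2@T.T).as_rotvec()/1e-5
    return J
lo=np.array([-2.6,-.5,-1.47,.16,-1.27,.06,-2.6]);hi=np.array([2.6,2.12,1.34,2.42,4.41,2.06,2.6])
def go(q,rows,n=4,verbose=False):
    for r in rows:
        for _ in range(n):
            p,T=fkt(q);v=np.r_[T@np.array(r[:3])/1000/n,T@np.array(r[3:6])/n]
            q=q+np.linalg.pinv(jac(q))@v
    return q
def show(q):
    p,T=fkt(q);print('q',q.round(2),'viol',bool(((q<lo)|(q>hi)).any()),'unit',(U.T@(p*1000-C)-[0,0,70]).round(1),'tx',(U.T@T)[:,0].round(2))
E
python3 - <<'E'
from sim import *
D=[np.array(__import__('json').loads(l)[0]) for l in open('log.jsonl')]
for a,b in zip(D,D[1:]): print(go(a,[[0,0,0,0,.12,0]]*2).round(3),b.round(3))
q=D[-1];show(q)
st([38,-70,150],1.57)
E
```

```text
[ 1.69  -0.521 -1.159  1.937 -0.664  1.139 -0.932] [ 1.685 -0.482 -1.188  1.915 -0.603  1.146 -0.981]
[ 1.452 -0.569 -0.94   2.116 -0.817  0.944 -0.809] [ 1.378 -0.488 -0.933  2.08  -0.675  0.931 -0.924]
[ 1.175 -0.57  -0.741  2.28  -0.934  0.71  -0.698] [ 1.071 -0.493 -0.696  2.223 -0.722  0.716 -0.877]
q [ 1.07 -0.49 -0.7   2.22 -0.72  0.72 -0.88] viol False unit [-141.2  -50.6  205. ] tx [ 0.64 -0.02 -0.77]
t 13.95 unit pos (z above panel) [-141.3  -50.6  205.1] tool x,y in unit [ 0.637 -0.018 -0.771] [ 0.013 -0.999  0.034] F [ 0.4 -0.6 -0.1] g 0.002
tool shift [ 157.    19.8 -102.6]
rotvec tool [ 0.024 -0.689 -0.028]
```

Run:
```python
from sim import *
q0=np.array(manip.get_obs()['joint_pos'])
q=q0
for k in range(8):
    q=go(q,[[13,2,-15,0,0,0]]); show(q)
for k in range(5):
    q=go(q,[[0,0,0,0,-.138,0]]); show(q)
print('alt: first rotate fwd more/at lower')
q=q0
for k in range(10):
    q=go(q,[[19,2,-5,0,0,0]]) if k<0 else go(q,[[13,2,-15,0,0,0]])
    if k>=2: q=go(q,[[0,0,0,0,-.086,0]])
    show(q)
```

```text
q [ 1.1  -0.44 -0.74  2.19 -0.7   0.68 -0.9 ] viol False unit [-121.3  -52.2  204.7] tx [ 0.64 -0.02 -0.77]
q [ 1.13 -0.38 -0.8   2.15 -0.66  0.65 -0.93] viol False unit [-101.3  -53.8  204.4] tx [ 0.64 -0.02 -0.77]
q [ 1.17 -0.33 -0.86  2.11 -0.62  0.62 -0.97] viol False unit [-81.4 -55.4 204.3] tx [ 0.64 -0.02 -0.77]
q [ 1.22 -0.27 -0.92  2.07 -0.56  0.6  -1.02] viol False unit [-61.4 -57.  204.2] tx [ 0.64 -0.02 -0.77]
q [ 1.27 -0.21 -1.    2.03 -0.48  0.57 -1.08] viol False unit [-41.3 -58.6 204.4] tx [ 0.64 -0.02 -0.77]
q [ 1.32 -0.14 -1.08  1.99 -0.37  0.55 -1.17] viol False unit [-21.3 -60.2 204.8] tx [ 0.64 -0.01 -0.77]
q [ 1.37 -0.05 -1.18  1.94 -0.21  0.53 -1.3 ] viol False unit [ -1.  -61.9 205.7] tx [ 0.64 -0.01 -0.76]
q [ 1.35  0.05 -1.21  1.9   0.02  0.52 -1.48] viol False unit [ 19.6 -63.7 206.1] tx [ 0.65 -0.01 -0.76]
q [ 1.21  0.16 -1.16  1.78  0.24  0.74 -1.66] viol False unit [ 19.6 -67.4 205.7] tx [ 0.54 -0.03 -0.84]
q [ 1.07  0.27 -1.1   1.65  0.36  0.96 -1.74] viol False unit [ 19.3 -69.  205. ] tx [ 0.41 -0.04 -0.91]
q [ 0.95  0.37 -1.05  1.52  0.43  1.17 -1.78
[... 662 characters left out ...]
0.78 -1.25] viol False unit [-61.9 -59.  204.1] tx [ 0.5  -0.03 -0.87]
q [ 1.39  0.05 -1.28  1.81  0.08  0.87 -1.54] viol False unit [-41.3 -62.8 202.6] tx [ 0.43 -0.03 -0.9 ]
q [ 1.18  0.24 -1.2   1.7   0.32  1.01 -1.72] viol False unit [-21.6 -65.6 196. ] tx [ 0.35 -0.04 -0.94]
q [ 1.02  0.37 -1.12  1.58  0.43  1.15 -1.79] viol False unit [ -3.  -68.  188.4] tx [ 0.27 -0.04 -0.96]
q [ 0.9   0.47 -1.06  1.46  0.5   1.28 -1.82] viol False unit [ 14.8 -70.2 179.4] tx [ 0.18 -0.04 -0.98]
q [ 0.79  0.57 -1.01  1.34  0.54  1.4  -1.83] viol False unit [ 31.6 -72.5 169.1] tx [ 0.1  -0.04 -0.99]
q [ 0.69  0.67 -0.96  1.21  0.58  1.51 -1.83] viol False unit [ 47.5 -74.8 157.4] tx [ 0.01 -0.04 -1.  ]
```

```bash
python3 -m handwheel '13 2 -15 0 0 0 0;13 2 -15 0 0 0 0;13 2 -15 0 0 0 0;13 2 -15 0 0 0 0;13 2 -15 0 0 0 0;0 0 0 0 0 0 0'
python3 - <<'E'
from sim import *
q=np.array(manip.get_obs()['joint_pos']);show(q)
for k in range(4): q=go(q,[[13,2,-15,0,0,0]])
show(q)
for k in range(5): q=go(q,[[0,0,0,0,-.138,0]]); show(q)
E
```

```text
clock: 14.55
position: [0.6007, -0.1213, 0.2765]
ee_rot: [0.904, -0.036, -0.425, 0.001]
ft_force: [0.3, 0.6, 0.1]
grip_width: 0.002
q [ 1.29 -0.2  -1.02  2.02 -0.47  0.58 -1.09] viol False unit [-38.9 -63.2 206.5] tx [ 0.64 -0.02 -0.77]
q [ 1.25  0.15 -1.17  1.85  0.23  0.54 -1.64] viol False unit [ 42.4 -70.7 207.2] tx [ 0.64 -0.02 -0.76]
q [ 1.13  0.23 -1.11  1.72  0.34  0.76 -1.72] viol False unit [ 41.9 -72.5 206.8] tx [ 0.53 -0.03 -0.85]
q [ 1.    0.33 -1.06  1.59  0.41  0.98 -1.77] viol False unit [ 41.4 -73.4 206.3] tx [ 0.41 -0.03 -0.91]
q [ 0.89  0.42 -1.02  1.45  0.46  1.19 -1.79] viol False unit [ 40.8 -73.7 205.8] tx [ 0.28 -0.04 -0.96]
q [ 0.77  0.52 -0.97  1.31  0.5   1.39 -1.8 ] viol False unit [ 40.3 -73.8 205.3] tx [ 0.14 -0.04 -0.99]
q [ 0.67  0.62 -0.93  1.16  0.52  1.59 -1.8 ] viol False unit [ 39.8 -73.5 204.9] tx [ 0.   -0.04 -1.  ]
```

```bash
python3 -m handwheel '9 1 -10 0 0 0 0;9 1 -10 0 0 0 0;9 1 -10 0 0 0 0;9 0 -10 0 0 0 0;9 0 -10 0 0 0 0;9 0 -10 0 0 0 0;0 0 0 0 0 0 0'; python3 -m handwheel '0 0 0 0 -0.1 0 0;0 0 0 0 -0.1 0 0;0 0 0 0 -0.1 0 0;0 0 0 0 -0.1 0 0;0 0 0 0 -0.1 0 0;0 0 0 0 -0.1 0 0;0 0 0 0 0 0 0'
python3 - <<'E'
from sim import *
q=np.array(manip.get_obs()['joint_pos']);show(q);st([38,-70,130],1.57)
E
```

```text
clock: 15.25
position: [0.6794, -0.1303, 0.2726]
ee_rot: [0.904, -0.037, -0.425, 0.001]
ft_force: [0.4, 0.7, -0.7]
grip_width: -0.003
clock: 15.95
position: [0.6787, -0.1289, 0.272]
ee_rot: [0.737, -0.034, -0.675, -0.01]
ft_force: [0.1, 0.4, -0.1]
grip_width: -0.004
q [ 0.75  0.57 -0.99  1.26  0.52  1.47 -1.81] viol False unit [ 39.5 -65.5 201.8] tx [ 0.09 -0.03 -1.  ]
t 15.95 unit pos (z above panel) [ 39.2 -65.2 202. ] tool x,y in unit [ 0.089 -0.03  -0.996] [ 0.008 -1.     0.03 ] F [ 0.1  0.4 -0.1] g -0.004
tool shift [71.7  2.6  7.7]
rotvec tool [ 0.009 -0.088 -0.03 ]
```

```bash
python3 -m handwheel '0 2 0 0 -0.09 -0.03 0;0 3 1 0 0 0 0;16 0 0 0 0 0 0;16 0 0 0 0 0 0;16 0 0 0 0 0 0;16 0 0 0 0 0 0;16 0 0 0 0 0 0;0 0 0 0 0 0 0'
python3 - <<'E'
from h import *
st([38,-70,60],1.57);snap('wrist','w12');snap('side','s12')
print(np.round(manip.get_obs()['joint_pos'],2))
E
```

```text
clock: 16.75
position: [0.6764, -0.1333, 0.1879]
ee_rot: [-0.706, 0.023, 0.707, 0.02]
ft_force: [-0.4, 0.1, -0.1]
grip_width: 0.001
t 16.75 unit pos (z above panel) [ 37.2 -69.7 117.9] tool x,y in unit [-0.001 -0.005 -1.   ] [ 0.011 -1.     0.005] F [-0.4  0.1 -0.1] g 0.001
tool shift [57.9 -0.  -0.9]
rotvec tool [ 0.011  0.002 -0.005]
[ 0.72  0.68 -0.95  1.28  0.54  1.44 -1.82]
```

View pics/w12.png

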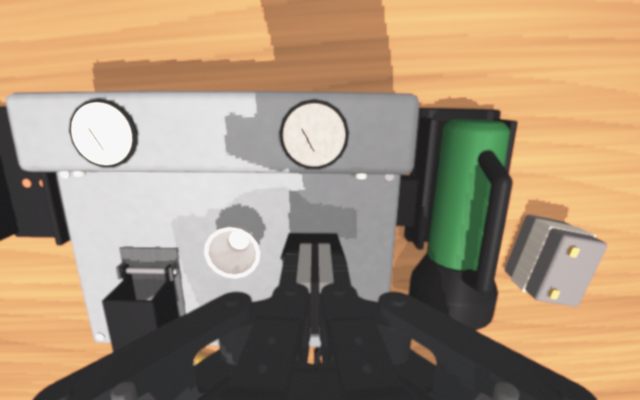

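View pics/s12.png

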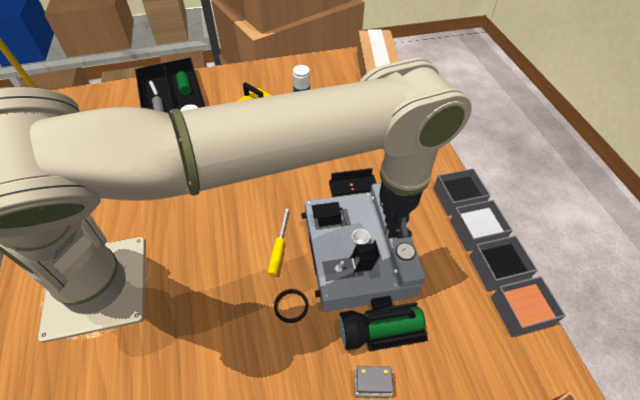

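```bash
python3 -m handwheel '15 0 0 0 0 0 0;15 0 0 0 0 0 0;14 0 0 0 0 0 0;14 0 0 0 0 0 0;0 0 0 0 0 0 0;0 0 0 0 0 0 0'
python3 - <<'E'
from h import *
st([10,-70,60],1.57);snap('side','s13')
E
```

```text
clock: 17.45
position: [0.6776, -0.1334, 0.1327]
ee_rot: [0.707, -0.023, -0.706, -0.02]
ft_force: [0.0, -0.1, 0.0]
grip_width: -0.003
t 17.45 unit pos (z above panel) [ 38.4 -69.7  62.7] tool x,y in unit [ 0.002 -0.005 -1.   ] [ 0.011 -1.     0.005] F [ 0.  -0.1  0. ] g -0.003
tool shift [ 2.7 -0.1 28.4]
rotvec tool [ 0.011 -0.001 -0.005]
```

View pics/s13.png

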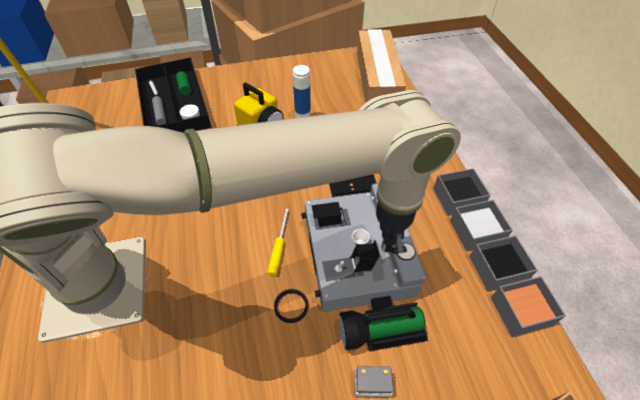

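The guard is still open at (365,250) and the fingertip is down behind it. I'll pull forward, going down 4 mm on the way.

```bash
python3 -m handwheel '2 0 7 0 0 0 0;2 0 7 0 0 0 0;0 0 7 0 0 0 0;0 0 7 0 0 0 0;0 0 7 0 0 0 0;0 0 0 0 0 0 0'
python3 - <<'E'
from h import *
st([-15,-70,58],1.57);snap('side','s14')
E
python3 -m handwheel '0 0 7 0 0 0 0;0 0 7 0 0 0 0;0 0 5 0 0 0 0;0 0 0 0 0 0 0;0 0 0 0 0 0 0'
python3 - <<'E'
from h import *
st([-20,-70,58],1.57);snap('side','s15')
E
```

```text
clock: 18.1
position: [0.6419, -0.1316, 0.1292]
ee_rot: [0.707, -0.024, -0.706, -0.02]
ft_force: [0.7, 0.1, 0.2]
grip_width: -0.0
t 18.1 unit pos (z above panel) [  2.7 -70.5  59.2] tool x,y in unit [ 0.002 -0.006 -1.   ] [ 0.01  -1.     0.006] F [0.7 0.1 0.2] g -0.0
tool shift [ 1.1 -0.7 17.7]
rotvec tool [ 0.01  -0.001 -0.006]
clock: 18.65
position: [0.6237, -0.1304, 0.1289]
ee_rot: [0.707, -0.024, -0.706, -0.02]
ft_force: [0.3, 0.1, -0.2]
grip_width: 0.0
t 18.65 unit pos (z above panel) [-15.6 -70.6  58.9] tool x,y in unit [ 0.002 -0.005 -1.   ] [ 0.01  -1.     0.005] F [ 0.3  0.1 -0.2] g 0.0
tool shift [ 0.9 -0.7  4.4]
rotvec tool [ 0.01  -0.001 -0.005]
```

View pics/s15.png

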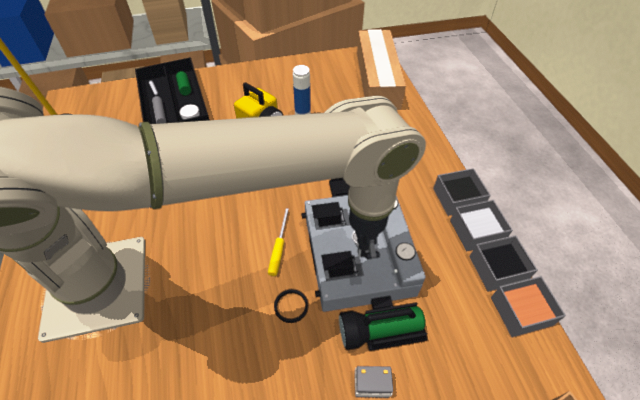

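The guard looks shut at (340,263). I'll rise clear and measure.

```bash
python3 -m handwheel '0 0 -5 0 0 0 0;-12 0 0 0 0 0 0;-15 0 0 0 0 0 0;-15 0 0 0 0 0 0;-15 0 0 0 0 0 0;-15 0 0 0 0 0 0;-15 0 0 0 0 0 0;0 0 0 0 0 0 0'; python3 -m handwheel '0 0 10 0 0 0 0;0 0 12 0 0 0 0;0 0 12 0 0 0 0;0 0 12 0 0 0 0;0 0 12 0 0 0 0;0 0 0 0 0 0 0'
python3 - <<'E'
from h import *
st([-100,-70,150],1.57);print(np.round(manip.get_obs()['joint_pos'],2))
for n in ['wrist','side','top']:
  c=snap(n,n+'F')
  for th in ['guard_right','guard_left','reflector','lamp_mid','battery','bezel','screwdriver']:
   for q in cams.outline_of(n,th)[:1]:
    P=(pts(c,q['region'].astype(bool))*1000-C)@U-[0,0,70]
    print(n,th,round(q['conf'],2),q['box'],np.percentile(P,[2,50,98],axis=0).round(0).tolist(), (np.median(P,0)@U.T+C).round(0))
E
```

```text
clock: 19.5
position: [0.6296, -0.1299, 0.2187]
ee_rot: [0.709, -0.024, -0.705, -0.02]
ft_force: [-0.5, 0.4, -0.4]
grip_width: 0.001
clock: 20.1
position: [0.5689, -0.1268, 0.215]
ee_rot: [0.707, -0.024, -0.707, -0.02]
ft_force: [0.2, 0.3, 0.2]
grip_width: 0.004
t 20.1 unit pos (z above panel) [-70.5 -70.9 145. ] tool x,y in unit [ 0.    -0.006 -1.   ] [ 0.01  -1.     0.006] F [0.2 0.3 0.2] g 0.004
tool shift [-5.  -1.2 29.5]
rotvec tool [ 0.01   0.001 -0.006]
[ 0.96  0.44 -1.06  1.56  0.4   1.37 -1.77]
wrist guard_right 0.65 [285.5, 132.8, 53.8, 110.5] [[-102.0, -88.0, 12.0], [-67.0, -69.0, 43.0], [-34.0, -49.0, 44.0]] [ 573. -125.   43.]
wrist guard_left 0.7 [97.1, 133.9, 79.7, 105.2] [[-102.0, 51.0, 1.0], [-64.0, 65.0, 42.0], [-34.0, 90.0, 44.0]] [585.   9.  42.]
wrist reflector 0.88 [202.4, 74.9, 56.4, 58.5] [[-21.0, -26.0, -1.0], [-2.0, -4.0, 18.0], [16.0, 11.0, 29.0]] [642. -65.  18.]
wrist lamp_mid 0.64 [411.8, 1.4, 101.1, 202.8] [[-80.0, -225.0, -26.0], [-1.0, -195.0, 3.0], [77.0, -167.0, 36.0]] [ 629. -255.    3.]
wrist battery 0.73 [508.9, 107.7, 99.3, 85.9] [[-73.0, -334.0
[... 1382 characters left out ...]
6.0, 91.0, 48.0]] [581.  15.  43.]
top reflector 0.63 [361.3, 165.6, 14.4, 10.9] [[-21.0, -27.0, -1.0], [0.0, -11.0, 19.0], [16.0, 10.0, 33.0]] [644. -72.  19.]
top lamp_mid 0.47 [422.1, 144.8, 9.0, 5.2] [[73.0, -211.0, -18.0], [82.0, -192.0, -1.0], [93.0, -178.0, 8.0]] [ 713. -259.   -1.]
top battery 0.47 [458.4, 181.5, 12.4, 19.4] [[-71.0, -337.0, -17.0], [-33.0, -323.0, -11.0], [-10.0, -307.0, -5.0]] [ 589. -381.  -11.]
top bezel 0.61 [381.3, 220.6, 24.4, 19.8] [[-219.0, -151.0, -72.0], [-172.0, -115.0, -57.0], [-145.0, -73.0, -52.0]] [ 464. -163.  -57.]
top screwdriver 0.56 [319.5, 220.2, 50.6, 26.5] [[-227.0, -24.0, -74.0], [-202.0, 31.0, -49.0], [-173.0, 116.0, -40.0]] [445. -16. -49.]
```

View pics/wristF.png

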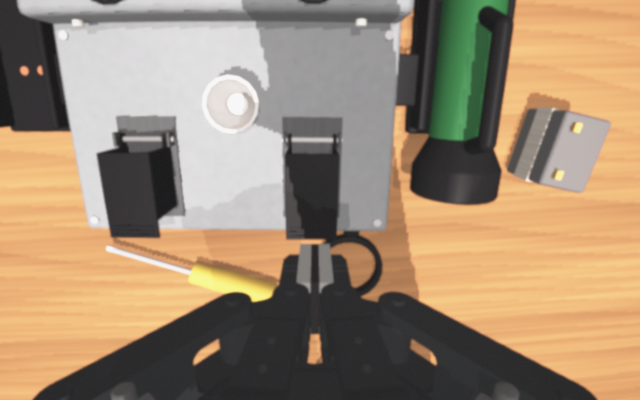

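View pics/sideF.png

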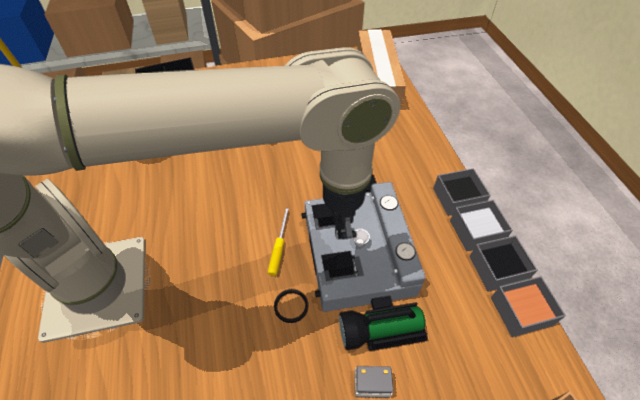

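Both guards read shut, with tops 42–43 mm above the panel and lips at unit x≈-102. The lamp, reflector, battery, bezel and screwdriver are where they were, and the arm is clear of everything.

```bash
python3 -c "
from h import *
st();print(hand_in())"
```

```text
t 21.3 unit pos (z above panel) [-68.7 -70.5 145.8] tool x,y in unit [ 0.002 -0.005 -1.   ] [ 0.011 -1.     0.005] F [ 0.7 -0.3  0. ] g 0.003
the job is handed in; nothing more can be done
None
```

I switched on the right channel, since the lamp lies in the right cradle, and handed the job in at 21.3 s of the 58 s allowed. With the shut fingertips I swung the right guard up and back until it stayed open, pushed the toggle to the back, and tipped the guard shut from behind.

**Last checks**
- **Guard open:** before I touched the toggle, wrist depth put the lip about 73 mm above the panel at unit x≈16, which is the fully open position.
- **Toggle on:** after the push, the bat leaned to the back (bat at unit x≈-60). I could not see it again once the guard was shut.
- **Guards shut:** wrist and side views put the right guard's top 43 mm above the panel, and its lip at about x=-102. The left guard reads the same and was not touched.
- **Other things:** the lamp, reflector, battery, bezel and screwdriver match their earlier positions to within the measurement. I did not re-measure the spray can and lantern; the arm stayed well away from them.
- **Forces:** the readings I took stayed around 1 N. At the end the tool hung free about 146 mm above the panel.

**What disagreed or went wrong**
- In the last top view, the recogniser placed "guard_right" on the lamp, because the arm hid the guard. I discarded that reading.
- On the way to the back of the guard, the arm ran into its joint 2 and joint 3 range limits and stalled clear of everything. I backed out and took another path.

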